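Press a glued headset-stand foot in the trigger clamp

TASK

Lift the loose lid off the clamp's box by its knob and set it down flat, well on the plain mouse mat, without dropping it. Then pump the clamp's trigger towards its upright handle until the sprung pad meets the glued wooden block and is pressed about half way in, never nearly all the way; work the rod and pad only through the trigger, and leave everything else where it is. Finish while still holding the trigger squeezed at that pressure: do not let go.

Things in the scene. Friction and masses are not known exactly. Their poses are not given: they have to be found in the camera images.
- clamp: Bench clamp, fixed; wooden board 112 mm wide (x), 18 thick, y -140 to +186. Origin: underside of the board, on the desk. Its +y is the way the rod advances. A black housing (y -113 to -51, x +-21, top z 113) carries the upright handle and the trigger; the box with the lid is at its +y end (box_rim).
- box_rim (a point): Centre of the open top of the clamp's plywood box, at clamp frame (0, 100, 88) mm. Box: y 20 to 180, x +-55, walls 6 mm, floor z 18. The block stands by its far wall (inner face y = 174), the fixed jaw; the pad comes from the -y side, its axis at x 0, z 40.
- handle (a point): Middle of the fixed black handle at clamp frame (0, -98, 150) mm; post 22 mm thick (y -109 to -87), 30 wide in x, top z 178. A gripper from above can straddle handle and trigger roll along the clamp's y: 62 mm over both at rest, 41 mm fully squeezed. Nothing higher than z 113 stands under the fingers.
- trigger_roll (a point): Centre of the round cross bar on top of the trigger, where the fingers press: diameter 16 mm, 30 mm long along the clamp's x. At rest at clamp frame (0, -55, 152) mm; squeezed it swings back towards the handle (-y) about a pivot at (0, -75, 89).
- trigger: The dark steel trigger lever with its round cross bar on top, in front (+y) of the handle. Origin: its pivot, at clamp frame (0, -75, 89) mm; it turns about the clamp's x.
- squeeze (a joint): Trigger angle: 0 at rest, 0.325 rad fully squeezed (the roll has then moved 21 mm). Its spring brings it back when let go; 3 to 5 N at the roll overcome the spring, and about 8 N also move the rod.
- advance (a joint): Advance of the toothed rod, 0 to 0.075 m; starts at 0.004 to 0.034; the pad meets the block at 0.039 to 0.045. A full squeeze advances it about 10 mm (teeth 5 mm; a short stroke 5 mm or none). 5 N of friction keeps it while the trigger goes back, but holds no pressure: letting go with the pad pressed, it springs back up to 10 mm.
- press (a joint): How far the sprung pad is pushed in: 0 free, 0.010 m against its stop (the steel collar behind it); 4 N per mm. Half way is 0.005. A squeeze of 20 N at the roll settles at 0.004 to 0.0065, 30 N at up to 0.0085; a harder squeeze can drive it to its stop and crush the block. Seen from above, the bare pin between collar and pad shrinks from 10 mm to nothing.
- rod: Toothed steel rod, 12 mm square, with its jaw plate (50 x 10 x 44 mm) inside the box and the pad in front; runs along the clamp's y at z 40, below the trigger. Origin: the clamp's origin when advance is 0.
- pad: Round rubber pad, 36 mm across, 6 thick, on a sprung pin at the front of the rod inside the box. Its origin lies 80 mm behind and 40 mm below the centre of its face, see pad_front.
- pad_front (a point): Centre of the pad's front face, at clamp frame (0, 80 + advance - press, 40) mm.
- foot: The glued block: two wooden layers, pale and brown, together 60 (x) x 50 (y) x 50 (z) mm, with a round stub 18 mm across and 10 mm high on top; stands in the box within 3 mm of the far wall. Origin: centre of its underside.
- lid: Loose plywood lid, plate 116 (x) x 166 (y) x 6 mm over a lip 90 x 140 x 6 mm that hangs loosely in the box; 0.16 kg. Origin: centre of the lip's underside, 12 mm below the plate's top.
- knob (a point): Middle of the lid's wooden knob (28 mm across, 18 mm high, on a 10 mm stem): 31 mm above the lid's origin, 19 mm above the plate's top; knob top 40 mm above the origin.
- mat: Plain cloth mouse mat, 250 (x) x 210 (y) x 4 mm, fixed, left or right of the clamp. Origin: centre of its underside.
- keypad: Dark key pad with 20 keys, 150 x 190 x 32 mm, fixed, on the other side from the mat; leave alone
- keyboard: dark keyboard, 130 x 360 x 29 mm, beyond the clamp; leave alone. Origin: its underside
- mouse: dark computer mouse, 64 mm across, 38 mm high; leave alone. Origin: its underside
- mug: white mug, 80 mm across, 95 mm high; leave alone. Origin: its underside
- drink_can: bare metal drink can, 66 mm across, 120 mm high; leave alone. Origin: its underside
- glue: white glue bottle, 44 mm across, 110 mm high; leave alone. Origin: its underside
- phone: black phone, 150 x 72 x 9 mm, lying flat; leave alone. Origin: its underside
- driver: screwdriver, 150 mm long, lying flat; leave alone. Origin: its underside
Mind the look-alikes: they are no part of the job. There is more than one size of the lid; the one meant has the size given above.

How it is judged:
By the outcome, as a careful person would: the job done as asked, in the order asked, and still so for the second after the job is handed in, while the arm keeps its last pose, push and grip.
It also fails if it takes over 61 s, if anything falls off the work surface, if the arm or the gripper's body presses on something with over 40 N, if the wrist force passes 120 N, or if a joint passes its speed limit or range.

ROBOT

A 6-joint arm with a two-finger parallel gripper is mounted at the origin on the work surface. World frame = base frame: x ahead of the robot, y to its left, z up, the work surface at z = 0. Lengths are in mm, angles in rad, forces in N, time in s.
With the tool pointing down it reaches from about 275 to 750 mm from the base axis. Payload 10.2 kg.
Tool frame: the origin (TCP) lies between the finger pads; the fingertips stand 14 mm ahead of it and the grasp point (between the pads) lies 5 mm behind it (tip_reach is the distance from the TCP to the fingertips, in mm); z points along the fingers, y is the line along which they close (so a half turn about z gives the same grasp; the last joint's range is limited). The gripper opens to 85 mm and grips with 20 to 120 N. Pads are 22 mm wide; open, the fingers measure 114 mm over their backs; the gripper's body (76 mm by 85 mm) begins 54 mm behind the grasp point. The pads swing forward as they close: fully open they stand 13 mm farther back than shut.
Start: joints at [0.91, 0.313, 1.498, -0, 1.331, -0.223], TCP at [222.586, 475.486, 245.294] pointing down, gripper open.
Joint ranges: [-2.94, 2.94], [-0.97, 2.17], [0.19, 2.56], [-1.23, 4.37], [0.02, 3.11], [-2.88, 2.88]. Speed limits (rad/s): [2.39, 2.39, 3.01, 3.14, 3.14, 3.14].

INTERFACE

Orientations are given as a unit quaternion [w, x, y, z].
In Python, from rig import * gives the robot as it stands.
- The arm moves only by the tool arm_command, never from a script. Its argument "steps" is a list that holds one entry, the list of rows, each a list of 7 numbers: the opening, from 0 (shut) to 1 (fully open), then the shift along the tool's x, y, z each as a share of 0.05 m, from -1 to 1, then the turn, a rotation vector about the tool's x, y, z each as a share of 0.15 rad, from -1 to 1. A call has 1 to 8 rows; each row shifts and turns the commanded pose from where the row before left it, along the tool's axes as they then stand; what a row does not reach is not made up. A row lasts 1/8 s, in which the tool goes at most 62.5 mm and 10.7 degrees, less where a joint would pass 70% of its speed; a pose out of reach is approached as far as the arm can. A call with a number of a shift or a turn outside -1 to 1 is refused whole. A call with a gripper value outside its range is refused whole. The fingers move at their own pace and stop on an object; "squeeze" is the grip in N (left out, the last holds). Time passes only in rows, so rows that do not move let the fingers close. It gives the time, the measured TCP pose, the force, the opening and the grip force at its end, in the units of the state.
- sense(): the state, without advancing time (a new reading comes with each control period).
- capture(name): name is "scene" or "top" or "wrist"; returns the picture (400x640x3 uint8, red, green, blue); there is no depth.
- get_calibration(name): a dict with "intrinsics" (3x3 intrinsics, pixels), "rvec" (rotation vector, rad) and "tvec" (3), from world to camera coordinates, as OpenCV has them; the wrist camera has in their place "T_tool_cam" (4x4, takes a point from camera to tool coordinates, whose origin is the TCP and whose axes are the flange's). Camera axes: x right, y down, z forward; pixel columns grow to the right and rows downward; lengths in mm; the calibration is good to about 2 mm. A picture is of the moment at which its call begins: read the wrist's pose just before it. get_calibration takes no time and is no camera call.
- finish_job(): hands the job in; it is judged then, once.
The state is a dict: "time_s": time; "joints": joint angles; "dq": joint speeds; "tau": joint torques, N m; "eef_pos": TCP position; "ee_rot": TCP orientation; "force": force on the tool from outside, world axes, zero at the start; "wrist_torque": the same for the moment, N m; "grip_width": opening from 0.0 (shut) to 1.0 (fully open); "grip_force": force on a finger pad.
Only numpy, scipy, OpenCV 4.12 (cv2) and the standard library are available. Lean on these libraries where they do the work, as an engineer would, in place of code of your own. Each camera call takes 0.05 s, during which the arm holds its last target. There are 200 camera calls.

## Working session

There is one attempt and no reset: what is moved stays moved. The work goes in short steps, Python scripts to look and compute and a tool call to move; the robot and the scene stay as the last step left them, time stands still between calls to the robot, and variables do not carry over. Pictures are saved under pics/ and viewed, at most 10 in all, crops included, and the job is handed in when it is done.

Besides the shell and the picture viewer there is one more tool, called after "Call:" as a command line: name --argument value ..., lists and objects as JSON in quotes. arm_command: Moves the arm, as the interface text tells. Its arguments: {"type":"object","properties":{"steps":{"type":"array"},"squeeze":{"type":"number"}},"required":["steps"]}

```bash
mkdir -p pics; python3 - <<'E'
from rig import *
import cv2,numpy as np
s=sense();print(s)
for n in("scene","top"):
    cv2.imwrite(f"pics/{n}0.png",capture(n)[:,:,::-1]);print(n,get_calibration(n))
print(get_calibration("wrist"))
E
```

```text
{'time_s': 0.0, 'joints': array([ 9.09591671e-01,  3.13490885e-01,  1.49843919e+00,  6.26002480e-06,
        1.33097101e+00, -2.23428853e-01]), 'dq': array([ 0.00013353, -0.00129973,  0.00058909,  0.00032389,  0.00079428,
       -0.00236675]), 'tau': array([ 5.70899883e-04, -4.12272763e+01, -2.59739149e+01, -1.84742166e-04,
        4.31955224e-03, -7.12004544e-05]), 'eef_pos': array([222.43897471, 475.2927582 , 244.71334264]), 'ee_rot': array([-2.82772939e-04,  2.17144876e-01,  9.76139168e-01, -5.89951681e-04]), 'force': array([-0.07136932, -0.40557109, -0.06597603]), 'wrist_torque': array([0.03295505, 0.03793331, 0.01486578]), 'grip_force': 0.0, 'grip_width': 1.0006980858547871}
scene {'intrinsics': array([[464.43064553,   0.        , 317.58343609],
       [  0.        , 464.43064553, 203.62297721],
       [  0.        ,   0.        ,   1.        ]]), 'rvec': array([ 2.04762728,  1.40722133, -0.52145188]), 'tvec': array([-183.93187911, -289.55344627, 1714.70236353])}
top {'intrinsics': array([[484.70526696,   0.        , 319.20769855],
       [  0.        , 484.70526696, 202.41196962],
       [  0.        ,   0.        ,   1.        ]]), 'rvec': array([ 2.23420031, -1.97642336,  0.20919727]), 'tvec': array([ -43.93797048,  526.54753731, 1328.87368174])}
{'intrinsics': array([[297.53844994,   0.        , 316.66611607],
       [  0.        , 297.53844994, 207.16811257],
       [  0.        ,   0.        ,   1.        ]]), 'T_tool_cam': array([[ 7.07195940e-04, -9.59722302e-01, -2.80949467e-01,
         7.25642230e+01],
       [ 9.99999633e-01,  8.14734546e-04, -2.65966810e-04,
         5.65877584e-01],
       [ 4.84153515e-04, -2.80949175e-01,  9.59722526e-01,
        -1.28370392e+02],
       [ 0.00000000e+00,  0.00000000e+00,  0.00000000e+00,
         1.00000000e+00]])}
```

View pics/top0.png

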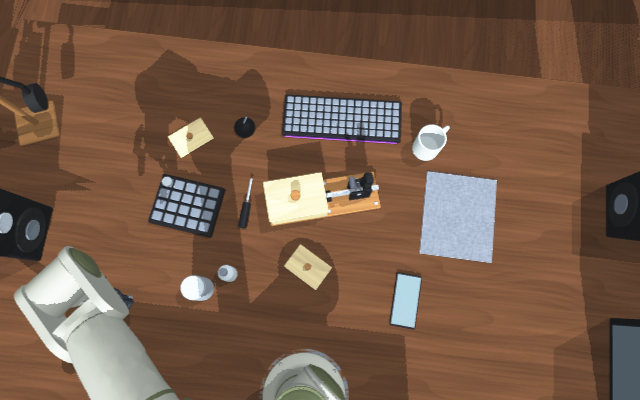

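View pics/scene0.png

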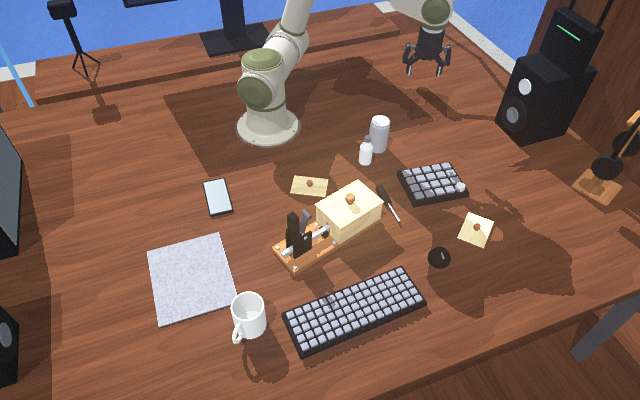

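The top view shows the clamp's box with its lid, knob at about (295,196), and the trigger and handle at about (360,188). The mat is at about (459,217). There are three lid-like things: (190,137), (307,267), and the one on the box. The two on the desk are clearly smaller, and the one on the box fits. I'll confirm that in an enlarged crop.

```bash
cat > h.py <<'E'
from rig import *
import cv2,numpy as np
from scipy.spatial.transform import Rotation as R
def ray(n,px):
    c=get_calibration(n);K=c["intrinsics"]
    if "rvec" in c:
        Rm=cv2.Rodrigues(c["rvec"])[0];o=-Rm.T@c["tvec"].ravel();M=Rm.T
    else:
        s=sense();q=s["ee_rot"];Rt=R.from_quat([q[1],q[2],q[3],q[0]]).as_matrix();T=c["T_tool_cam"]
        M=Rt@T[:3,:3];o=s["eef_pos"]+Rt@T[:3,3]
    d=np.linalg.inv(K)@np.array([px[0],px[1],1.]);return o,M@d
def at(n,px,z):
    o,d=ray(n,px);return (o+d*(z-o[2])/d[2])[:2].round(1)
def proj(n,P):
    c=get_calibration(n);K=c["intrinsics"]
    if "rvec" in c: return cv2.projectPoints(np.float64(P).reshape(-1,1,3),c["rvec"],c["tvec"],K,None)[0].reshape(-1,2)
    o,_=ray(n,(0,0));s=sense();q=s["ee_rot"];M=R.from_quat([q[1],q[2],q[3],q[0]]).as_matrix()@c["T_tool_cam"][:3,:3]
    p=(np.float64(P).reshape(-1,3)-o)@M@K.T;return p[:,:2]/p[:,2:]
E
python3 - <<'E'
import cv2
a=cv2.imread("pics/top0.png")[150:245,240:400]
cv2.imwrite("pics/c1.png",cv2.resize(a,None,fx=5,fy=5,interpolation=cv2.INTER_CUBIC))
from h import *
a=cv2.imread("pics/top0.png")
m=a[160:275,400:510].astype(int);k=(m[:,:,0]>m[:,:,2]+5)&(m[:,:,0]>120)
c,h,ang=cv2.minAreaRect(np.argwhere(k)[:,::-1].astype(np.float32));
b=cv2.boxPoints((c,h,ang))+[400,160];print(b,[at("top",p,4) for p in b],at("top",np.array(c)+[400,160],4))
E
```

```text
[[400.         273.99998474]
 [413.70074463 168.96096802]
 [501.6394043  180.43122864]
 [487.93865967 285.47024536]] [array([ 358.3, -234.3]), array([ 675.3, -247.8]), array([ 672.1, -512.2]), array([ 356.5, -487.2])] [ 512.  -370.4]
```

View pics/c1.png

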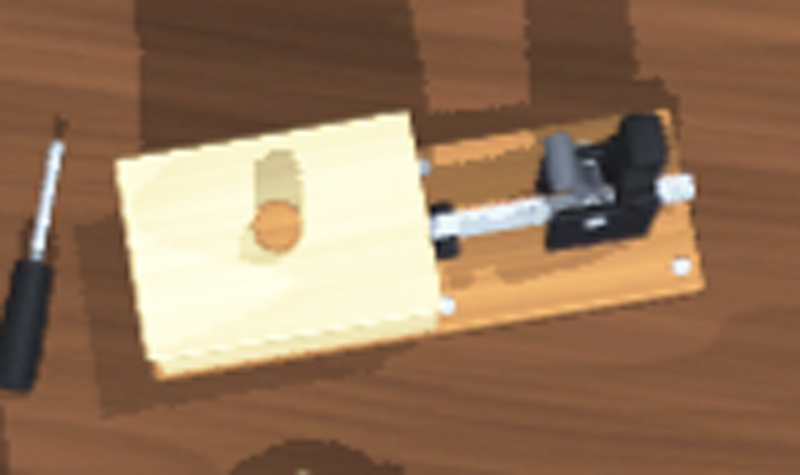

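The crop shows the full-size lid on the clamp's box. Its plate corners are about (115,160), (410,112), (438,318) and (152,368), the knob top is at (277,228), the roll at (560,165) and the handle top at (645,145). The desk look-alikes are too small.

```bash
python3 - <<'E'
from h import *
f=lambda p:(240+p[0]/5,150+p[1]/5)
C=[at("top",f(p),94) for p in [(115,160),(410,112),(438,316),(152,366)]]
C=np.array(C);print(C,[np.linalg.norm(C[i]-C[i-1]) for i in range(4)],C.mean(0))
print("knob",at("top",f((277,227)),118))
B=np.array([at("top",f(p),18) for p in [(668,110),(705,290)]]);print("board end",B,np.linalg.norm(B[0]-B[1]))
print("roll",at("top",f((560,165)),158),"handle",at("top",f((645,142)),178),"rod end",at("top",f((690,187)),40))
M=np.array([at("top",p,4) for p in [(427,171.5),(497,180),(492,262.5),(420,254)]]);print("mat",M,M.mean(0),[np.linalg.norm(M[i]-M[i-1]) for i in range(4)])
print("phone",[at("top",p,9) for p in [(398,272),(421,276),(415,328),(390,325)]],"mug",at("top",(430,142),50))
print("scene knob",proj("scene",[[*at("top",f((277,227)),118),118]]))
E
```

```text
[[558.4 182.7]
 [606.2  22.5]
 [492.4  -6.9]
 [445.5 145.7]] [np.float64(118.80829095648163), np.float64(167.1791853072625), np.float64(117.53637734761105), np.float64(159.64451133690753)] [525.625  86.   ]
knob [526.2  86.1]
board end [[ 647.  -127.8]
 [ 541.1 -160.1]] 110.71630412906671
roll [569.5 -61.7] handle [ 582.1 -103.8] rod end [ 596.1 -143.2]
mat [[ 672.3 -288.1]
 [ 671.7 -498.4]
 [ 423.5 -495.5]
 [ 422.6 -286.9]] [ 547.525 -392.225] [np.float64(249.70288344350365), np.float64(210.3008559183723), np.float64(248.21694140408712), np.float64(208.6019415058259)]
phone [array([ 362.8, -227.3]), array([ 359.6, -293.7]), array([ 213.6, -288.4]), array([ 213.2, -218.1])] mug [ 749.2 -280.9]
scene knob [[348.6671386  195.57276465]]
```

Lid centre and knob agree at (526,86), and the sizes match. Clamp yaw is about 0.293 with its origin near (555,-10). The mat centre is (547,-392), aligned with the world axes. I'll move over the knob.

Call:
arm_command --steps '[[[1,-1,-0.51,0,0,0,0],[1,-1,-0.51,0,0,0,0],[1,-1,-0.51,0,0,0,0],[1,-1,-0.51,0,0,0,0],[1,-1,-0.51,0,0,0,0],[1,-1,-0.51,0,0,0,0],[1,-1,-0.51,0,0,0,0],[1,-0.5,-0.26,0,0,0,0]]]' --squeeze 60

```text
time_s: 1.1
eef_pos: [482.2, 140.8, 244.9]
ee_rot: [-0.0, 0.218, 0.976, -0.0]
force: [0.1, -0.2, -0.7]
grip_width: 0.998
grip_force: 0.0
```

```bash
cat > st.py <<'E'
import sys
from h import *
def st(tgt):
    s=sense();q=s["ee_rot"];Rm=R.from_quat([q[1],q[2],q[3],q[0]])
    print(s["time_s"],s["eef_pos"].round(1),"F",s["force"].round(1),"w",round(s["grip_width"]*85,1),"g",round(s["grip_force"],1),"yang",round(float(np.arctan2(*Rm.as_matrix()[[1,0],1])),3),"tilt",Rm.as_matrix()[2].round(3))
    if tgt: print("tool shift to target",Rm.inv().apply(np.array(tgt)-s["eef_pos"]).round(1))
st([float(v) for v in sys.argv[1:4]])
E
python3 st.py 526 86 140; python3 - <<'E'
from h import *
cv2.imwrite("pics/w1.png",capture("wrist")[:,:,::-1])
print(proj("wrist",[[526,86,122]]))
E
```

```text
1.1 [482.2 140.8 244.9] F [ 0.1 -0.2 -0.7] w 84.8 g 0.0 yang 1.131 tilt [ 0.001 -0.001 -1.   ]
tool shift to target [-63.1 -30.8 104.8]
[[284.2299592  268.92123231]]
```

View pics/w1.png

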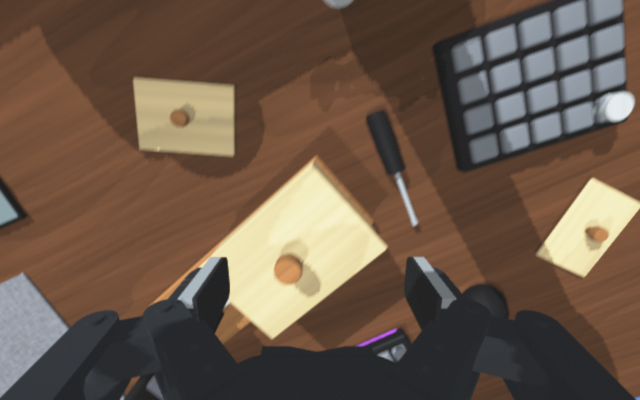

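The wrist view shows the knob top at (288,269); I predicted (284,269), so the position holds to about 3 mm. The smaller look-alike lids are at (180,117) and (597,233). Next I'll go over the knob and down.

Call:
arm_command --steps '[[[1,-0.8,-0.38,0.3,0,0,0],[1,-0.46,-0.22,0.8,0,0,0],[1,0,0,0.8,0,0,0],[1,0,0,0.5,0,0,0],[1,0,0,0.28,0,0,0],[1,0,0,0,0,0,0]]]'

```text
time_s: 1.9
eef_pos: [525.1, 89.4, 111.0]
ee_rot: [-0.001, 0.217, 0.976, -0.0]
force: [-0.2, 0.4, 0.4]
grip_width: 1.003
grip_force: 0.0
```

```bash
python3 st.py 526.5 87 111
```

```text
1.9 [525.1  89.4 111. ] F [-0.2  0.4  0.4] w 85.3 g 0.0 yang 1.133 tilt [ 0.001 -0.    -1.   ]
tool shift to target [-2.3 -1.6 -0. ]
```

Call:
arm_command --steps '[[[0,-0.04,-0.03,0,0,0,0],[0,0,0,0,0,0,0],[0,0,0,0,0,0,0],[0,0,0,0,0,0,0],[0,0,0,0,0,0,0],[0,0,0,0,0,0,0]]]' --squeeze 50

```text
time_s: 2.65
eef_pos: [526.9, 87.0, 112.0]
ee_rot: [0.001, 0.217, 0.976, 0.0]
force: [-0.5, 0.6, 6.2]
grip_width: 0.309
grip_force: 49.0
```

Call:
arm_command --steps '[[[0,0,0,-0.1,0,0,0],[0,0,0,-0.3,0,0,0],[0,0,0,-0.6,0,0,0],[0,0,0,-0.8,0,0,0],[0,0,0,-0.8,0,0,0],[0,0,0,-0.6,0,0,0],[0,0,0,-0.2,0,0,0]]]'

```text
time_s: 3.52
eef_pos: [526.8, 87.0, 283.5]
ee_rot: [0.002, 0.217, 0.976, 0.0]
force: [0.9, 0.1, -2.3]
grip_width: 0.311
grip_force: 49.3
```

```bash
python3 st.py 547 -392 250;python3 - <<'E'
from h import *
a=capture("top")[150:250,220:400,::-1]
w=capture("wrist")[:,:,::-1]
o=np.vstack([cv2.resize(a,(640,355),interpolation=3),cv2.resize(w[150:],(384,150))[:, :] if 0 else cv2.copyMakeBorder(cv2.resize(w[100:],(512,240)),0,0,0,128,0)])
cv2.imwrite("pics/lift.png",o)
E
```

```text
3.525 [526.8  87.  283.5] F [ 0.9  0.1 -2.3] w 26.4 g 49.3 yang 1.133 tilt [-0.003  0.001 -1.   ]
tool shift to target [-221.2 -425.3   33.6]
```

View pics/lift.png

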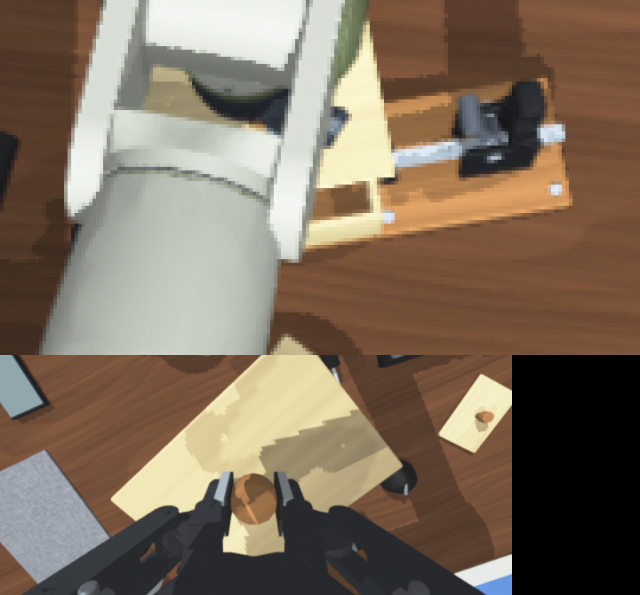

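The lid hangs level in the fingers, with the knob between the pads, and the box is open. Next I'll carry it over the mat at this height.

Call:
arm_command --steps '[[[0,-0.22,-0.42,0,0,0,0],[0,-0.44,-0.85,0,0,0,0],[0,-0.44,-0.85,0,0,0,0],[0,-0.44,-0.85,0,0,0,0],[0,-0.44,-0.85,0,0,0,0],[0,-0.44,-0.85,0,0,0,0],[0,-0.44,-0.85,0,0,0,0],[0,-0.44,-0.85,0,0,0,0]]]'

```text
time_s: 4.62
eef_pos: [540.5, -272.8, 279.5]
ee_rot: [-0.001, 0.217, 0.976, 0.001]
force: [0.1, 0.0, -1.5]
grip_width: 0.31
grip_force: 49.4
```

Call:
arm_command --steps '[[[0,-0.44,-0.85,0,0,0,0],[0,-0.44,-0.85,0,0,0,0],[0,-0.22,-0.42,0,0,0,0.4],[0,0,0,0,0,0,0.8],[0,0,0,0,0,0,0.8],[0,0,0,0,0,0,0.8],[0,0,0,0,0,0,0.8],[0,0,0,0,0,0,0.8]]]'

```text
time_s: 5.62
eef_pos: [545.6, -390.6, 279.3]
ee_rot: [-0.002, 0.523, 0.852, 0.0]
force: [-0.6, 0.0, -1.6]
grip_width: 0.309
grip_force: 49.4
```

Call:
arm_command --steps '[[[0,0,0,0,0,0,0.8],[0,0,0,0,0,0,0.8],[0,0,0,0,0,0,0.8],[0,0,0,0,0,0,0.8],[0,0,0,0,0,0,0.8],[0,0,0,0,0,0,0.8],[0,0,0,0,0,0,0.8],[0,0,0,0,0,0,0.8]]]'

```text
time_s: 6.62
eef_pos: [545.6, -390.6, 279.2]
ee_rot: [-0.002, 0.858, 0.514, -0.0]
force: [-0.5, -0.4, -2.1]
grip_width: 0.309
grip_force: 49.4
```

Call:
arm_command --steps '[[[0,0,0,0,0,0,0.8],[0,0,0,0,0,0,0.8],[0,0,0,0,0,0,0.03],[0,0,0,0,0,0,0],[0,0,0,0,0,0,0]]]'

```text
time_s: 7.25
eef_pos: [545.8, -390.7, 281.0]
ee_rot: [-0.0, 0.913, 0.408, -0.0]
force: [0.5, -0.3, -1.1]
grip_width: 0.306
grip_force: 49.4
```

```bash
python3 st.py 547 -392 36;python3 - <<'E'
from h import *
cv2.imwrite("pics/mat.png",np.hstack([cv2.resize(capture("top")[130:300,380:540,::-1],(400,425)),cv2.resize(capture("wrist")[:,:,::-1],(400,250))[:,:,:] if 0 else cv2.copyMakeBorder(cv2.resize(capture("wrist")[:,:,::-1],(400,250)),0,175,0,0,0)]))
E
```

```text
7.25 [ 545.8 -390.7  281. ] F [ 0.5 -0.3 -1.1] w 26.0 g 49.4 yang -0.73 tilt [ 0.    -0.001 -1.   ]
tool shift to target [-2.000e-01  1.900e+00  2.449e+02]
```

View pics/mat.png

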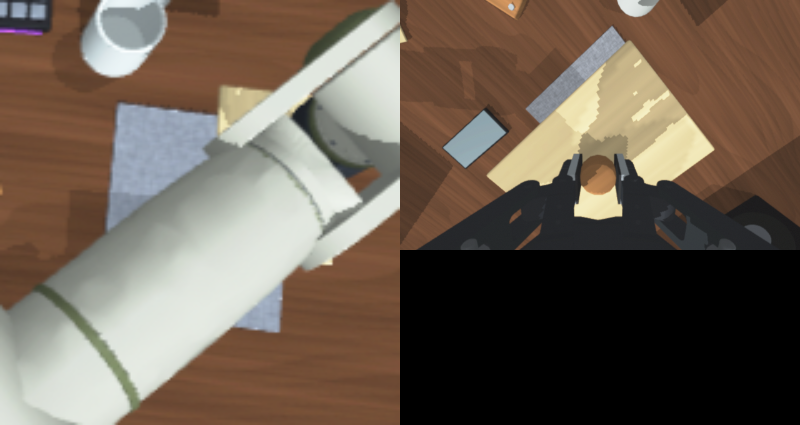

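The lid is square with the mat, with its long side along the mat's long side. I'll lower it.

Call:
arm_command --steps '[[[0,0,0.04,0.5,0,0,0],[0,0,0,0.9,0,0,0],[0,0,0,0.9,0,0,0],[0,0,0,0.9,0,0,0],[0,0,0,0.7,0,0,0],[0,0,0,0.4,0,0,0],[0,0,0,0.2,0,0,0],[0,0,0,0.1,0,0,0]]]'

```text
time_s: 8.35
eef_pos: [547.7, -392.4, 51.9]
ee_rot: [0.001, 0.913, 0.407, 0.0]
force: [0.0, 0.0, -0.9]
grip_width: 0.308
grip_force: 49.4
```

Call:
arm_command --steps '[[[0,0,0,0.1,0,0,0],[0,0,0,0.1,0,0,0],[0,0,0,0.04,0,0,0],[0,0,0,0,0,0,0]]]'

```text
time_s: 8.85
eef_pos: [547.4, -392.1, 39.3]
ee_rot: [0.0, 0.913, 0.407, 0.0]
force: [-0.2, 0.6, -1.3]
grip_width: 0.308
grip_force: 49.4
```

Call:
arm_command --steps '[[[0,0,0,0.04,0,0,0],[0,0,0,0.04,0,0,0],[0,0,0,0,0,0,0]]]'

```text
time_s: 9.22
eef_pos: [547.2, -392.0, 35.1]
ee_rot: [-0.0, 0.913, 0.407, -0.0]
force: [-1.1, -0.6, -2.3]
grip_width: 0.307
grip_force: 49.4
```

Call:
arm_command --steps '[[[0,0,0,0.02,0,0,0],[0,0,0,0.02,0,0,0],[0,0,0,0,0,0,0]]]'

```text
time_s: 9.6
eef_pos: [547.4, -392.1, 34.1]
ee_rot: [0.0, 0.913, 0.407, 0.0]
force: [-2.4, 1.8, 6.2]
grip_width: 0.312
grip_force: 50.2
```

Contact: 6 N upward. I'll open gently and rise.

Call:
arm_command --steps '[[[0.45,0,0,0,0,0,0],[0.7,0,0,0,0,0,0],[1,0,0,-0.04,0,0,0],[1,0,0,-0.1,0,0,0],[1,0,0,-0.4,0,0,0],[1,0,0,-0.8,0,0,0],[1,0,0,-0.9,0,0,0],[1,0,0,-0.9,0,0,0]]]'

```text
time_s: 10.6
eef_pos: [547.3, -392.0, 193.5]
ee_rot: [0.001, 0.913, 0.407, 0.0]
force: [0.4, -0.9, 0.3]
grip_width: 1.0
grip_force: 0.0
```

Call:
arm_command --steps '[[[1,0,0,-1,0,0,0.8],[1,0,0,-0.7,0,0,0.8],[1,0,0,0,0,0,0.8],[1,0,0,0,0,0,0.8],[1,0,0,0,0,0,0.45],[1,0,0,0,0,0,0]]]'

```text
time_s: 11.35
eef_pos: [547.3, -392.0, 276.7]
ee_rot: [0.001, 0.989, 0.146, 0.0]
force: [0.2, -0.1, 0.1]
grip_width: 0.997
grip_force: 0.0
```

```bash
python3 st.py 580.5 -94 240
```

```text
11.35 [ 547.3 -392.   276.7] F [ 0.2 -0.1  0.1] w 84.8 g 0.0 yang -1.278 tilt [ 0.001  0.001 -1.   ]
tool shift to target [ 117.7 -275.8   36.4]
```

Call:
arm_command --steps '[[[1,0.2,-0.5,0,0,0,0],[1,0.38,-0.9,0,0,0,0],[1,0.38,-0.9,0,0,0,0],[1,0.38,-0.9,0,0,0,0],[1,0.38,-0.9,0,0,0,0],[1,0.38,-0.9,0,0,0,0],[1,0.25,-0.69,0,0,0,0],[1,0,0,0,0,0,0]]]'

```text
time_s: 12.35
eef_pos: [578.1, -83.7, 276.4]
ee_rot: [0.0, 0.989, 0.148, 0.001]
force: [-0.8, -0.5, 0.9]
grip_width: 1.005
grip_force: 0.0
```

```bash
python3 st.py 577.8 -85.6 240; python3 - <<'E'
from h import *
cy=np.array([-.289,.957]);cx=np.array([.957,.289]);o=np.array([555,-10])
P=lambda x,y,z:[*(o+cx*x+cy*y),z]
print(proj("wrist",[P(0,-98,178),P(0,-55,160),P(15,-98,178),P(0,100,40)]))
w=capture("wrist")[:,:,::-1];cv2.imwrite("pics/w3.png",cv2.resize(w,(800,500),interpolation=3));cv2.imwrite("pics/w3r.png",w)
a=capture("top")[:,:,::-1];cv2.imwrite("pics/t3r.png",a)
E
```

```text
12.35 [578.1 -83.7 276.4] F [-0.8 -0.5  0.9] w 85.5 g 0.0 yang -1.274 tilt [ 0.001  0.001 -1.   ]
tool shift to target [-0.9  1.8 36.4]
[[343.92231708 213.69779568]
 [291.9267229  207.18663978]
 [344.48853628 195.4886239 ]
 [174.9230529  179.65626506]]
```

View pics/w3.png

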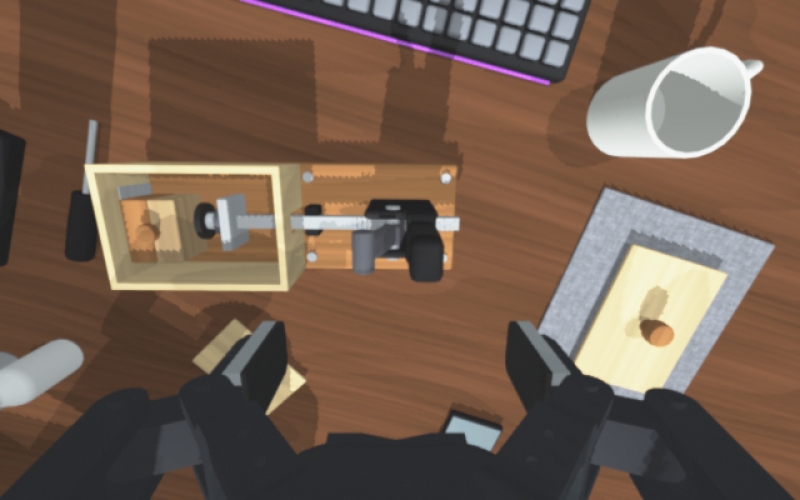

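The lid lies flat and well inside the mat. The box is open, with the pad face at about (198,220), the block at (130-205,228), the roll at (363,250) and the handle at (426,255). I'll descend around the handle and roll.

Call:
arm_command --steps '[[[1,0,0,0.5,0,0,0],[1,0,0,0.8,0,0,0],[1,0,0,0.7,0,0,0],[1,0,0,0.4,0,0,0],[1,0,0,0.26,0,0,0],[1,0,0,0,0,0,0]]]' --squeeze 20

```text
time_s: 13.2
eef_pos: [577.8, -86.5, 142.0]
ee_rot: [-0.0, 0.989, 0.145, -0.0]
force: [-0.2, 0.3, 0.0]
grip_width: 0.997
grip_force: 0.0
```

```bash
python3 st.py; python3 - <<'E'
from h import *
w=capture("wrist")[:,:,::-1];cv2.imwrite("pics/w4.png",cv2.resize(w,(800,500),interpolation=3))
E
```

```text
13.2 [577.8 -86.5 142. ] F [-0.2  0.3  0. ] w 84.7 g 0.0 yang -1.28 tilt [-0.001 -0.    -1.   ]
```

View pics/w4.png

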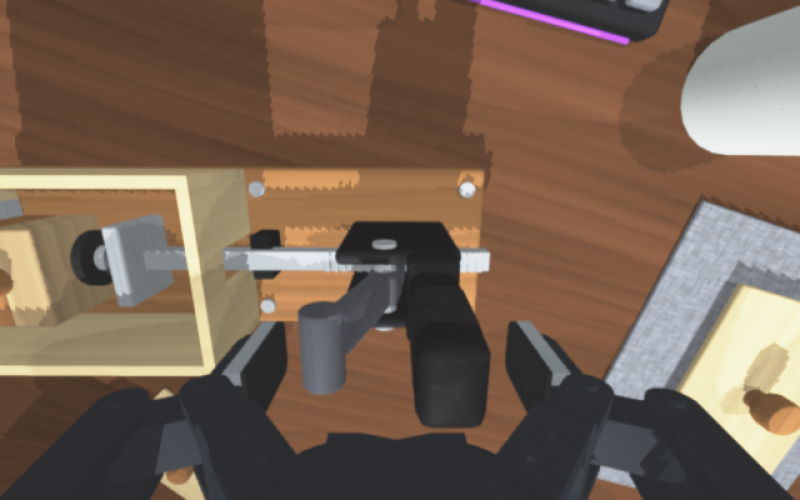

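The fingers straddle the roll (300-345, 345) and the handle (413-488, 380), evenly spaced. The pad (72-105, 258), plate and block are in view on the left. I'll start the first squeeze at 20 N.

Call:
arm_command --steps '[[[0,0,0,0,0,0,0],[0,0,0,0,0,0,0],[0,0,0,0,0,0,0]]]' --squeeze 20

```text
time_s: 13.62
eef_pos: [579.7, -90.0, 145.0]
ee_rot: [0.005, 0.989, 0.145, 0.003]
force: [1.5, -22.8, 7.6]
grip_width: 0.562
grip_force: 19.5
```

```bash
cat >> st.py <<'E'
F=sense()["force"];print("F clamp y (roll-handle)",round(float(F[:2]@[-.289,.957]),1),"c",round(float((sense()["eef_pos"][:2]-[555,-10])@[-.289,.957]),1))
E
python3 st.py
```

```text
13.625 [579.7 -90.  145. ] F [  1.5 -22.8   7.6] w 47.8 g 19.5 yang -1.28 tilt [ 0.004  0.01  -1.   ]
F clamp y (roll-handle) -22.3 c -83.7
```

Call:
arm_command --steps '[[[0,0,0.06,0,0,0,0],[0,0,0.06,0,0,0,0],[0,0,0,0,0,0,0]]]'

```text
time_s: 14.0
eef_pos: [581.0, -93.6, 146.0]
ee_rot: [0.003, 0.989, 0.145, 0.002]
force: [-4.8, -7.1, 17.2]
grip_width: 0.47
grip_force: 21.6
```

```bash
python3 st.py
```

```text
14.0 [581.  -93.6 146. ] F [-4.8 -7.1 17.2] w 40.0 g 21.6 yang -1.28 tilt [ 0.004  0.006 -1.   ]
F clamp y (roll-handle) -5.4 c -87.5
```

```bash
cat > tr.py <<'E'
# clamp-y profile along rod axis seen by wrist: saves rectified strip (z=48 plane), 4 px/mm, y 60..180, x -30..30
import sys
from h import *
cy=np.array([-.289,.957]);cx=np.array([.957,.289]);o=np.array([555,-10])+1.4*cy
w=capture("wrist")[:,:,::-1]
g=np.array([[*(o+cx*x+cy*y),48.] for x in np.arange(30,-30,-.25) for y in np.arange(180,50,-.25)])
m=proj("wrist",g).astype(np.float32).reshape(240,520,2)
s=cv2.remap(np.ascontiguousarray(w),m,None,cv2.INTER_LINEAR);cv2.imwrite(f"pics/s_{sys.argv[1]}.png",s)
p=s[100:140].mean((0,2));print([int(v) for v in p[::8]])
E
python3 tr.py a
```

```text
[0, 0, 0, 0, 0, 0, 0, 0, 33, 146, 182, 183, 183, 182, 183, 185, 189, 176, 127, 94, 98, 102, 107, 70, 55, 57, 48, 37, 37, 37, 40, 95, 120, 93, 146, 189, 185, 187, 176, 136, 110, 108, 107, 107, 107, 107, 116, 118, 119, 119, 118, 118, 119, 119, 119, 114, 113, 114, 114, 114, 114, 114, 114, 114, 134]
```

Call:
arm_command --steps '[[[1,0,-0.05,0,0,0,0],[1,0,-0.03,0,0,0,0],[1,0,0,0,0,0,0],[1,0,0,0,0,0,0]]]'

```text
time_s: 14.55
eef_pos: [578.7, -87.8, 142.3]
ee_rot: [0.0, 0.989, 0.145, 0.0]
force: [0.4, 0.2, -0.4]
grip_width: 1.001
grip_force: 0.0
```

```bash
python3 st.py; python3 tr.py b; python3 -c "
import cv2,numpy as np
cv2.imwrite('pics/ab.png',np.vstack([cv2.imread('pics/s_a.png'),cv2.imread('pics/s_b.png')]))"
```

```text
14.55 [578.7 -87.8 142.3] F [ 0.4  0.2 -0.4] w 85.1 g 0.0 yang -1.279 tilt [ 0.  0. -1.]
F clamp y (roll-handle) 0.1 c -81.3
[0, 0, 0, 0, 0, 0, 28, 122, 138, 158, 193, 195, 195, 194, 195, 197, 201, 189, 140, 102, 106, 110, 115, 87, 60, 62, 55, 41, 40, 40, 40, 93, 119, 120, 89, 175, 203, 198, 202, 184, 140, 118, 117, 115, 115, 115, 116, 127, 127, 128, 127, 128, 128, 128, 128, 126, 122, 123, 123, 123, 123, 123, 123, 123, 126]
```

View pics/ab.png

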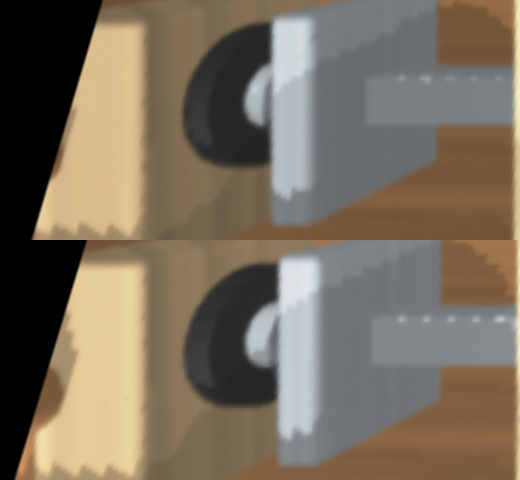

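The rectified strips show the pad's front rim at about column 183. A rim touching the block would show at about 181 (block top edge at 140). So the pad is at or just short of contact after one stroke. The next squeeze is slow, with the handle side leading.

Call:
arm_command --steps '[[[0.75,0,0,0,0,0,0],[0.3,0,0,0,0,0,0],[0.3,0,0,0,0,0,0],[0.3,0,0,0,0,0,0]]]' --squeeze 20

```text
time_s: 15.1
eef_pos: [578.9, -88.1, 143.4]
ee_rot: [0.0, 0.989, 0.145, 0.001]
force: [0.1, -2.3, 6.6]
grip_width: 0.608
grip_force: 19.6
```

```bash
python3 st.py; python3 tr.py c
```

```text
15.1 [578.9 -88.1 143.4] F [ 0.1 -2.3  6.6] w 51.7 g 19.6 yang -1.28 tilt [ 0.001  0.001 -1.   ]
F clamp y (roll-handle) -2.3 c -81.7
[0, 0, 0, 0, 0, 0, 46, 120, 129, 141, 181, 184, 184, 183, 184, 186, 189, 180, 133, 96, 98, 103, 108, 75, 56, 57, 49, 37, 37, 37, 39, 95, 86, 154, 190, 185, 189, 174, 134, 110, 109, 107, 107, 107, 108, 118, 119, 120, 119, 119, 119, 120, 120, 119, 114, 114, 114, 115, 115, 115, 115, 115, 115, 115, 117]
```

The squeeze stalls at 51.7 mm with both pads balanced at 20 N, so the pad is pressing. I'll measure the press.

```bash
python3 - <<'E'
import cv2,numpy as np
L=lambda k:cv2.imread(f"pics/s_{k}.png").astype(np.float32)
b,c,a=L("b"),L("c"),L("a")
for nm,x0,x1 in(("block",120,165),("plate",262,330),("rodroot",350,420),("pad",178,215)):
    t=b[60:180,x0:x1]
    for k,im in(("c",c),("a",a)):
        r=cv2.matchTemplate(im[40:200,max(0,x0-60):x1+60],t,cv2.TM_CCOEFF_NORMED);_,v,_,p=cv2.minMaxLoc(r)
        print(nm,k,"dcol",p[0]-(x0-max(0,x0-60)),"drow",p[1]-20,round(v,2))
v=np.vstack([b,c]);cv2.imwrite("pics/bc.png",v)
E
```

```text
block c dcol 0 drow 1 1.0
block a dcol -1 drow -1 1.0
plate c dcol -15 drow 6 0.95
plate a dcol -7 drow 3 0.98
rodroot c dcol -14 drow 0 0.96
rodroot a dcol -4 drow 0 0.98
pad c dcol -1 drow 0 1.0
pad a dcol -1 drow 0 0.99[ WARN:0@0.161] global loadsave.cpp:1063 imwrite_ Unsupported depth image for selected encoder is fallbacked to CV_8U.
```

View pics/bc.png

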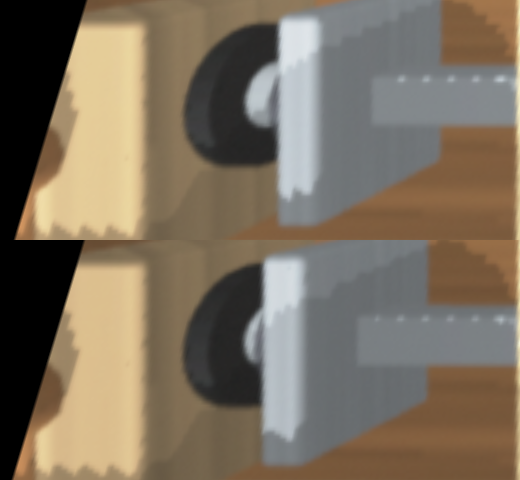

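Between the released and squeezed strips, the plate advanced about 3.5 mm while the pad stayed on the block. Rod friction had kept about 1.25 mm of press before this squeeze, so it is now pressed about 4.7 mm, roughly half way, with the collar still clear of the pad. I'll let it settle and check that it holds.

Call:
arm_command --steps '[[[0.3,0,0,0,0,0,0],[0.3,0,0,0,0,0,0],[0.3,0,0,0,0,0,0],[0.3,0,0,0,0,0,0],[0.3,0,0,0,0,0,0],[0.3,0,0,0,0,0,0]]]'

```text
time_s: 15.9
eef_pos: [578.9, -88.1, 143.4]
ee_rot: [0.0, 0.989, 0.145, 0.001]
force: [-0.5, -1.1, 6.7]
grip_width: 0.605
grip_force: 19.6
```

```bash
python3 st.py; python3 tr.py d; python3 - <<'E'
import cv2,numpy as np
L=lambda k:cv2.imread(f"pics/s_{k}.png").astype(np.float32)
b,c=L("b"),L("d")
for nm,x0,x1 in(("block",120,165),("plate",262,330),("pad",178,215)):
    r=cv2.matchTemplate(c[40:200,x0-60:x1+60],b[60:180,x0:x1],cv2.TM_CCOEFF_NORMED);print(nm,cv2.minMaxLoc(r)[3][0]-60)
E
```

```text
15.9 [578.9 -88.1 143.4] F [-0.5 -1.1  6.7] w 51.4 g 19.6 yang -1.28 tilt [ 0.001  0.001 -1.   ]
F clamp y (roll-handle) -0.9 c -81.6
[0, 0, 0, 0, 0, 0, 50, 120, 129, 143, 181, 184, 184, 183, 184, 186, 189, 179, 131, 95, 99, 103, 108, 73, 56, 58, 48, 38, 37, 37, 39, 96, 85, 158, 190, 185, 189, 174, 132, 110, 109, 107, 107, 107, 108, 118, 119, 119, 119, 119, 119, 119, 119, 119, 114, 114, 114, 115, 115, 115, 115, 115, 115, 115, 117]
block 0
plate -15
pad -1
```

It's steady, with 20 N on both pads. I'll hand it in.

```bash
python3 -c "
from rig import *
print(finish_job())"
```

```text
the job is handed in; nothing more can be done
None
```

The lid lies flat well inside the mat, the pad is pressed on the block by an estimated 4.7 mm (half way is 5), and I handed the job in at about 16 s with the gripper still holding the trigger at 20 N.

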